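Set up a veneer press: scraper home, loaded weight ready

TASK

The patch panel has been scraped clean and I am about to press veneer on it: slide the glue scraper off the panel, blade first, into the slot of its holder until its handle meets the block, and let go of it there. Then lift the two look-alike pressing weights in turn to feel which is heavier, setting the lighter one back down to stand on the bench (on the bench itself, not dropped), and finish while still holding the heavier one upright in the gripper, still, over the middle of the panel and about 8 cm clear above it. Do not tip the weights over and leave the other things on the bench where they are.

Things in the scene. Friction and masses are not known exactly. Their poses are not given: they have to be found in the camera images.
- panel: dark wooden panel with a paler face, 220 (x) x 160 (y) x 18 mm, fixed flat on the bench. Origin: centre of its underside
- panel_middle (a point): centre of the panel's top face, 18 mm above the bench
- scraper: glue scraper lying flat on the panel: straight wooden handle 120 mm long, 26 mm wide, 32 mm high with a brass band at the blade end, and a flat steel blade 60 mm wide, 60 mm long, 4 mm thick, level with the handle's underside. About 150 g. x points from handle to blade, z up. Origin on the underside: the handle spans x = -100 to +20 mm, the blade x = +20 to +80 mm; it balances at about x = -13 mm
- scraper_shoulder (a point): front end of the scraper's handle, where the blade comes out, at the level of the underside, on the middle line; 20 mm ahead (+x) of the scraper's origin
- holder: low white board holder with a brown top, fixed on the bench: a base board 230 mm long (x = -130 to +100 mm), 114 mm wide, 12 mm thick, a slotted block on its far part (x = +10 to +100 mm), top 40 mm above the bench. The slot lies flat on the base board and opens towards -x: 72 mm wide, 16 mm high, 80 mm deep. The blade goes in along +x, level on the board; the handle stops against the block. Origin: underside of the base board
- holder_mouth (a point): middle of the lower edge of the slot's mouth, at the top of the base board (12 mm above the bench), 10 mm ahead (+x) of the holder's origin; the same axes as the holder
- weight_p: one of two like turned wooden pressing weights: round body 72 mm across and 36 mm high, tapering to 60 mm across at 46 mm; above it a plain upright round knob 32 mm across from 46 to 92 mm high, to be gripped from above. They look alike, but one has a steel core: the lighter weighs 0.2 to 0.4 kg, the heavier 0.55 to 0.85 kg, differing every time; which place holds which also changes. Origin: centre of its underside; z along its axis
- weight_q: one of two like turned wooden pressing weights: round body 72 mm across and 36 mm high, tapering to 60 mm across at 46 mm; above it a plain upright round knob 32 mm across from 46 to 92 mm high, to be gripped from above. They look alike, but one has a steel core: the lighter weighs 0.2 to 0.4 kg, the heavier 0.55 to 0.85 kg, differing every time; which place holds which also changes. Origin: centre of its underside; z along its axis
- glue: white plastic glue bottle, 56 mm across, 150 mm tall (a bystander)
- tape: roll of paper tape lying flat, 90 mm across, 25 mm high (a bystander)
- offcut: pale wooden offcut, 90 x 45 x 30 mm (a bystander)
- screwdriver: black-handled screwdriver lying on the bench (a bystander)
- jar: glass jar with steel lid, 64 mm across, 70 mm tall (a bystander)
- square: try square lying flat: dark wooden stock 100 mm, steel blade 130 mm (a bystander)
- brush: glue brush lying on the bench (a bystander)
Not all that is in view belongs to the job. There is more than one size of the scraper; the one meant has the size given above. What is shaped like the weight_q but red is not meant.

How it is judged:
On the way, in this order (a step that is already met when the one before it is completed fails the run):
1. the scraper's blade is fully in the holder's slot and the scraper is let go (x of scraper_shoulder in the frame of holder_mouth between -0.012 and 0.008 m and y of scraper_shoulder in the frame of holder_mouth between -0.012 and 0.012 m and z of scraper_shoulder in the frame of holder_mouth between -0.005 and 0.012 m and angle between the x axis of scraper and the x axis of holder, either way round below 0.2 rad and contact force between the fingers and scraper below 0.3 N), for 0.2 s.
2. the lighter weight has been lifted clear of the bench in the gripper (height (world z) of weight_q above 0.02 m and contact force between the fingers and weight_q above 1 N), for 0.2 s.
At the end, for the whole second after the job is handed in: Scraper let go in the slot, shoulder within 12 mm of the mouth. Lighter weight upright, at rest, let go on the bench. Heavier weight held by the fingers, still, within 0.2 rad of upright, within 40 mm of over the panel's middle, underside 40 to 130 mm above it, resting on nothing (all of step 1 and height (world z) of weight_q between -0.005 and 0.008 m and angle between weight_q's own z axis and vertical below 0.1 rad and linear speed of weight_q below 0.02 m/s and contact force between the fingers and weight_q below 0.3 N and horizontal distance between weight_p and panel_middle below 0.04 m and height (world z) of weight_p between 0.058 and 0.148 m and angle between weight_p's own z axis and vertical below 0.2 rad and linear speed of weight_p below 0.03 m/s and contact force between the fingers and weight_p above 2 N and contact force between weight_p and weight_q below 0.1 N and contact force between weight_p and scraper below 0.1 N and contact force between weight_p and panel below 0.1 N); the arm keeps its last pose, push and grip.
It fails at once if a pressing weight is tipped over (angle between any of weight_p, weight_q's own z axis and vertical above 0.7 rad).
It fails at once if a pressing weight is dropped ((linear speed of weight_p above 0.6 m/s and contact force between the fingers and weight_p below 0.3 N) or (linear speed of weight_q above 0.6 m/s and contact force between the fingers and weight_q below 0.3 N)).
It fails at once if a bystander is moved by more than 30 mm (distance of any of glue, tape, offcut, screwdriver, jar, square, brush from where it was at the start of the episode above 0.03 m).
It also fails if it takes over 72 s, if anything falls off the work surface, if the arm or the gripper's body presses on something with over 40 N, if the wrist force passes 120 N, or if a joint passes its speed limit or range.

ROBOT

A 6-joint arm with a two-finger parallel gripper is mounted at the origin on the work surface. World frame = base frame: x ahead of the robot, y to its left, z up, the work surface at z = 0. Lengths are in m, angles in rad, forces in N, time in s.
With the tool pointing down it reaches from about 0.425 to 0.95 m from the base axis. Payload 3.5 kg.
Tool frame: the origin (TCP) lies at the very end of the fingers, on their centre line; the grasp point (between the pads) lies 19 mm behind it; z points along the fingers, y is the direction in which the jaws open and shut (so a half turn about z gives the same grasp; the last joint's range is limited). The gripper opens to 85 mm and grips with 20 to 120 N. Pads are 22 mm wide; open, the fingers measure 114 mm over their backs; the gripper's body (76 mm by 85 mm) begins 54 mm behind the grasp point. The pads swing forward as they close: fully open they stand 13 mm farther back than shut.
Start: joints at [-1.483, 0.286, 1.577, -0, 1.279, -0.15], TCP at [0.159, -0.656, 0.231] pointing down, gripper open.
Joint ranges: [-2.77, 2.77], [-0.9, 2.22], [0.21, 2.48], [-1.53, 4.67], [0.24, 2.81], [-2.84, 2.84]. Speed limits (rad/s): [2.79, 2.79, 3.14, 3.14, 3.14, 3.14].

INTERFACE

Orientations are given as a unit quaternion [x, y, z, w].
In Python, from plant import ctrl, eyes, ticket gives the robot as it stands.
- The arm moves only by the tool send_rows, never from a script. Its arguments are lists of equal length, an entry for each row: "translation": the shift along the tool's x, y, z in units of 30 mm (1.0 is 30 mm), a list of three; "rotation": the turn, a rotation vector about the tool's x, y, z in units of 5 degrees (1.0 is 5 degrees), a list of three; "grip": the finger opening in mm, from 0 to 85.4. A call has 1 to 5 rows; each row shifts and turns the commanded pose from where the row before left it, along the tool's axes as they then stand; what a row does not reach is not made up. A row lasts 1/8 s, in which the tool goes at most 62.5 mm and 10.7 degrees, less where a joint would pass 70% of its speed; a pose out of reach is approached as far as the arm can. A call is refused whole if a number of a shift passes 1 or a number of a turn 1, either way. A call with a gripper value outside its range is refused whole. The fingers move at their own pace and stop on an object; "squeeze" is the grip in N (left out, the last holds). Time passes only in rows, so rows that do not move let the fingers close. It gives the time, the measured TCP pose, the force and the opening at its end, in the units of the state.
- ctrl.get_state(): the state, without advancing time (a new reading comes with each control period).
- eyes.read_camera(name): name is "scene" or "side" or "wrist"; returns a dict with "image" (420x560x3 uint8, blue, green, red), "mtx" (3x3 intrinsics, pixels), "xyz" and "orientation" of the camera in the world; the wrist camera has in their place "hand_eye" (4x4, takes a point from camera to tool coordinates, whose origin is the TCP and whose axes are the flange's). Camera axes: x right, y down, z forward; pixel columns grow to the right and rows downward; lengths in m; the calibration is good to about 2 mm. A picture is of the moment at which its call begins: read the wrist's pose just before it. There is no depth.
- ticket.sign_off(): hands the job in, once; it reports no verdict.
The state is a dict: "time": time; "qpos": joint angles; "dq": joint speeds; "joint_efforts": joint torques, N m; "eef_pos": TCP position; "tcp_rot": TCP orientation; "contact_force": force on the tool from outside, world axes, zero at the start; "wrist_torque": the same for the moment, N m; "opening": opening from 0.0 (shut) to 1.0 (fully open).
Only numpy, scipy, OpenCV 4.12 (cv2) and the standard library are available. Lean on these libraries where they do the work, as an engineer would, in place of code of your own. Each camera call takes 0.05 s, during which the arm holds its last target. There are 200 camera calls.

## Working session

There is one attempt and no reset: what is moved stays moved. The work goes in short steps, Python scripts to look and compute and a tool call to move; the robot and the scene stay as the last step left them, time stands still between calls to the robot, and variables do not carry over. Pictures are saved under pics/ and viewed, about 8 in all and at most 12, crops included, and the job is handed in when it is done.

Besides the shell and the picture viewer there is one more tool, called after "Emit:" as a command line: name --argument value ..., lists and objects as JSON in quotes. send_rows: Moves the arm, as the interface text tells. Its arguments: {"type":"object","properties":{"translation":{"type":"array"},"rotation":{"type":"array"},"grip":{"type":"array"},"squeeze":{"type":"number"}},"required":["translation","rotation","grip"]}

```bash
mkdir -p pics; ls
cat > h.py <<'E'
import numpy as np, cv2
from scipy.spatial.transform import Rotation as R
from plant import ctrl, eyes, ticket
def snap(name, fn=None):
    s=ctrl.get_state(); c=eyes.read_camera(name)
    K=np.array(c["mtx"]);T=np.eye(4)
    if name=="wrist":
        A=np.eye(4);A[:3,:3]=R.from_quat(s["tcp_rot"]).as_matrix();A[:3,3]=s["eef_pos"];T=A@np.array(c["hand_eye"])
    else:
        o=np.array(c["orientation"]);T[:3,:3]=R.from_quat(o).as_matrix() if o.size==4 else o;T[:3,3]=c["xyz"]
    if fn: cv2.imwrite("pics/"+fn,c["image"]); np.savez("pics/"+fn+".npz",K=K,T=T)
    return c["image"],K,T
def load(fn):
    d=np.load("pics/"+fn+".npz");return cv2.imread("pics/"+fn),d["K"],d["T"]
def back(K,T,uv,z):
    uv=np.atleast_2d(uv).astype(float)
    d=np.c_[uv,np.ones(len(uv))]@np.linalg.inv(K).T@T[:3,:3].T
    return T[:3,3]+d*((z-T[2,3])/d[:,2])[:,None]
def proj(K,T,P):
    p=(np.atleast_2d(P)-T[:3,3])@T[:3,:3]; p=p@K.T; return p[:,:2]/p[:,2:]
E
python3 - <<'E'
from h import *
s=ctrl.get_state();print(s)
ims=[]
for n in("scene","side","wrist"):
    im,K,T=snap(n,n+"0.png");print(n,K.round(1).tolist(),T.round(3).tolist())
E
```

```text
pics
{'time': 0.0, 'qpos': array([-1.48300269e+00,  2.87196040e-01,  1.57816944e+00, -1.84064393e-05,
        1.27857916e+00, -1.49977214e-01]), 'dq': array([ 5.02272644e-04, -3.23270445e-04, -4.69542779e-04, -2.61654460e-03,
       -4.92873886e-05,  1.24023981e-03]), 'joint_efforts': array([-6.33741183e-04, -4.05981088e+01, -2.92628664e+01, -1.18246703e-04,
        5.82289285e-03, -5.01378864e-06]), 'eef_pos': array([ 0.15896912, -0.65534528,  0.22993101]), 'tcp_rot': array([ 9.92940445e-01,  1.18608132e-01,  2.77521792e-05, -1.17569954e-03]), 'contact_force': array([ 0.75183027, -0.56016895, -0.48434786]), 'wrist_torque': array([-0.0643802 , -0.01744497,  0.0866333 ]), 'opening': 1.00158102111209}
scene [[529.7, 0.0, 284.2], [0.0, 529.7, 211.6], [0.0, 0.0, 1.0]] [[0.291, 0.616, -0.732, 1.714], [0.957, -0.191, 0.22, -0.369], [-0.005, -0.764, -0.645, 1.096], [0.0, 0.0, 0.0, 1.0]]
side [[495.9, 0.0, 280.1], [0.0, 495.9, 217.1], [0.0, 0.0, 1.0]] [[-0.941, -0.249, 0.229, 0.186], [-0.338, 0.681, -0.65, 1.016], [0.006, -0.689, -0.725, 1.222], [0.0, 0.0, 0.0, 1.0]]
wrist [[313.0, 0.0, 282.3], [0.0, 313.0, 213.4], [0.0, 0.0, 1.0]] [[0.234, -0.925, -0.298, 0.235], [-0.972, -0.223, -0.072, -0.637], [-0.0, 0.306, -0.952, 0.372], [0.0, 0.0, 0.0, 1.0]]
```

View pics/scene0.png

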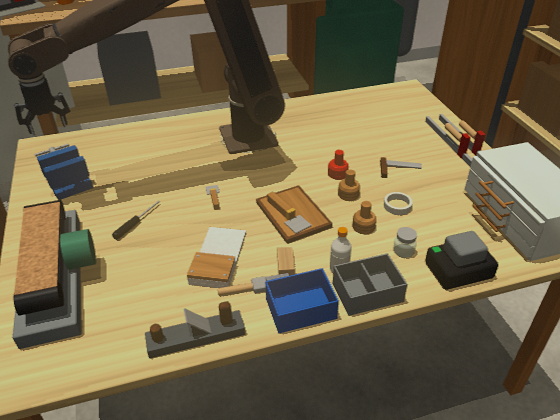

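View pics/side0.png

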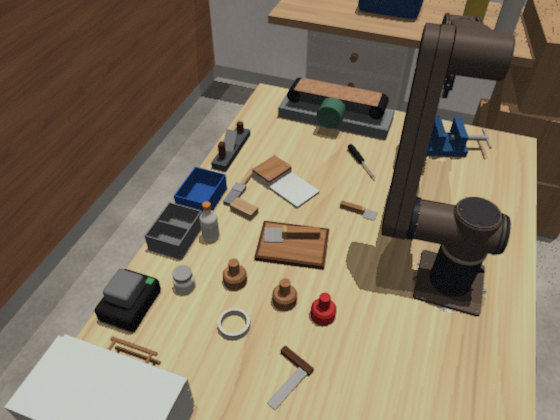

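Seen: scraper on the panel at scene (285,210); look-alikes are the tool at scene (250,287) and the one at (213,194). The weights are at scene (349,188) and (365,218), and the red one at (339,165) is not meant. The holder is at scene (217,257), brown block nearer the camera. Next is a close crop to check the choice.

Run:
```python
from h import *
im,K,T=load("scene0.png")
cv2.imwrite("pics/c1.png",cv2.resize(im[165:310,180:390],None,fx=3.8,fy=3.8,interpolation=cv2.INTER_CUBIC))
im,K,T=load("side0.png")
cv2.imwrite("pics/c2.png",cv2.resize(im[150:315,215:405],None,fx=3.6,fy=3.6,interpolation=cv2.INTER_CUBIC))
```

```text
(no output)
```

View pics/c1.png

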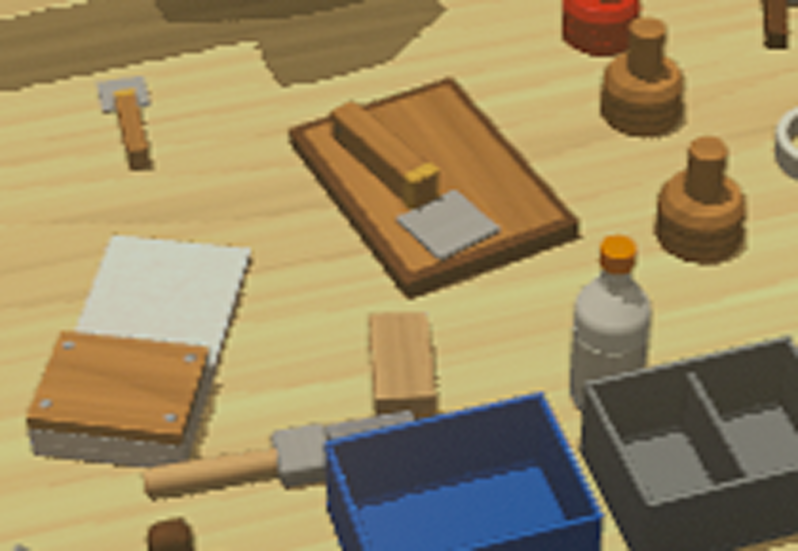

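View pics/c2.png

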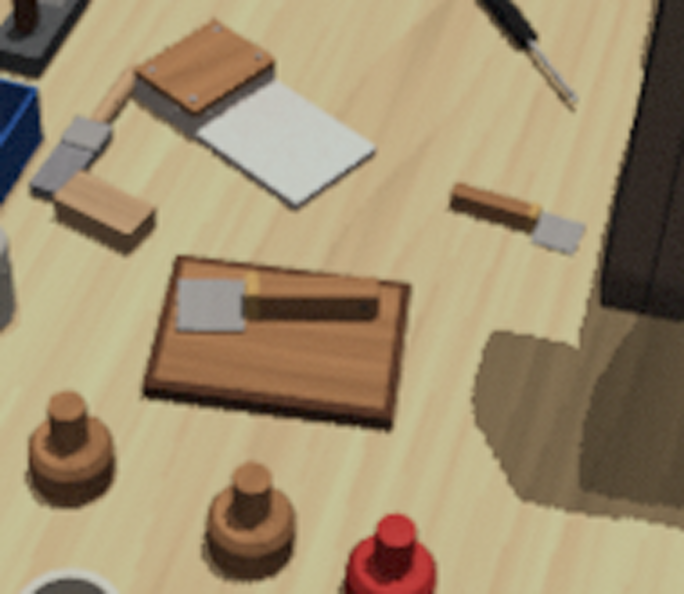

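```bash
cat > fit.py <<'E'
from h import *
from scipy.optimize import least_squares
C={1:(load("scene0.png"),180,165,3.8),2:(load("side0.png"),215,150,3.6)}
def fit(obs,x0):  # obs: (cam,x,y,X,Y,Z)
    def f(p):
        r=[]
        for c,x,y,X,Y,Z in obs:
            (im,K,T),u0,v0,s=C[c]
            P=[p[0]+X*np.cos(p[2])-Y*np.sin(p[2]),p[1]+X*np.sin(p[2])+Y*np.cos(p[2]),Z]
            r+=list(proj(K,T,P)[0]-[u0+(x+.5)/s-.5,v0+(y+.5)/s-.5])
        return r
    s=least_squares(f,x0,loss="soft_l1");print(s.x.round(4),np.abs(f(s.x)).round(1));return s.x
def b(c,x,y,z):
    (im,K,T),u0,v0,s=C[c];return back(K,T,[u0+x/s,v0+y/s],z)[0].round(3)
if __name__=="__main__":
    for n,a in dict(blade=[(1,397,217,.022),(1,458,192,.022),(1,498,229,.022),(1,448,257,.022),(2,180,279,.022),(2,245,281,.022),(2,243,331,.022),(2,177,330,.022)],
     handle=[(1,332,112,.05),(1,352,102,.05),(1,439,168,.05),(1,405,182,.05),(2,250,272,.05),(2,378,279,.05)],
     block=[(1,62,332,.04),(1,208,346,.04),(1,180,441,.04),(1,30,418,.04),(2,137,70,.04),(2,213,20,.04),(2,274,64,.04),(2,198,111,.04)],
     board=[(1,115,236,.012),(1,250,249,.012),(2,375,151,.012),(2,296,206,.012),(2,198,131,.012)],
     panel=[(1,290,131,.018),(1,451,80,.018),(1,579,230,.018),(1,412,290,.018),(2,180,257,.018),(2,410,285,.018),(2,390,420,.018),(2,148,390,.018)],
     knobs=[(1,647,27,.092),(1,708,149,.092),(2,252,475,.092),(2,68,404,.092),(2,397,526,.092)],
     glue=[(1,618,245,.15),(2,-10,250,.10)],other=[(1,140,165,.0),(1,125,80,.0),(2,95,185,.03),(2,125,240,.03),(2,150,210,.03),(2,60,200,.03)]).items():
        print(n,[b(*q).tolist() for q in a])
E
python3 fit.py
```

```text
blade [[0.543, -0.017, 0.022], [0.528, 0.04, 0.022], [0.581, 0.056, 0.022], [0.6, 0.008, 0.022], [0.596, 0.001, 0.022], [0.54, -0.017, 0.022], [0.521, 0.04, 0.022], [0.576, 0.059, 0.022]]
handle [[0.429, -0.039, 0.05], [0.421, -0.019, 0.05], [0.526, 0.024, 0.05], [0.534, -0.007, 0.05], [0.531, -0.005, 0.05], [0.421, -0.036, 0.05]]
block [[0.612, -0.299, 0.04], [0.659, -0.199, 0.04], [0.746, -0.239, 0.04], [0.692, -0.336, 0.04], [0.732, -0.234, 0.04], [0.688, -0.334, 0.04], [0.606, -0.29, 0.04], [0.653, -0.198, 0.04]]
board [[0.486, -0.238, 0.012], [0.534, -0.137, 0.012], [0.48, -0.232, 0.012], [0.529, -0.133, 0.012], [0.654, -0.199, 0.012]]
panel [[0.405, -0.07, 0.018], [0.378, 0.083, 0.018], [0.597, 0.12, 0.018], [0.624, -0.029, 0.018], [0.607, -0.028, 0.018], [0.398, -0.067, 0.018], [0.371, 0.088, 0.018], [0.577, 0.128, 0.018]]
knobs [[0.448, 0.234, 0.092], [0.614, 0.217, 0.092], [0.446, 0.233, 0.092], [0.608, 0.218, 0.092], [0.326, 0.241, 0.092]]
glue [[0.756, 0.08, 0.15], [0.735, 0.092, 0.1]]
other [[0.39, -0.199, 0.0], [0.268, -0.188, 0.0], [0.712, -0.077, 0.03], [0.658, -0.02, 0.03], [0.651, -0.064, 0.03], [0.735, -0.047, 0.03]]
```

Run:
```python
from fit import *
sc=[(1,397,217,.02,-.03,.022),(1,498,229,.08,.03,.022),(1,448,257,.08,-.03,.022),(2,180,279,.08,-.03,.022),(2,243,331,.02,.03,.022),(2,177,330,.08,.03,.022),
(1,332,112,-.1,-.013,.05),(1,352,102,-.1,.013,.05),(1,439,168,.02,.013,.05),(1,405,182,.02,-.013,.05),(2,250,272,.02,-.013,.05),(2,378,279,-.1,-.013,.05)]
fit(sc,[.5,0,.35])
bk=[(1,62,332,.01,-.057,.04),(1,208,346,.01,.057,.04),(1,180,441,.1,.057,.04),(1,30,418,.1,-.057,.04),(2,137,70,.1,.057,.04) if 0 else (2,198,111,.01,.057,.04),(2,137,70,.1,.057,.04),(2,213,20,.1,-.057,.04),(2,274,64,.01,-.057,.04),
(1,115,236,-.13,-.057,.012),(1,250,249,-.13,.057,.012),(2,375,151,-.13,-.057,.012),(2,296,206,-.13,.057,.012)]
fit(bk,[.63,-.25,-.44])
pn=[(1,290,131,-.11,-.08,.018),(1,451,80,-.11,.08,.018),(1,579,230,.11,.08,.018),(1,412,290,.11,-.08,.018),(2,180,257,.11,-.08,.018),(2,410,285,-.11,-.08,.018),(2,390,420,-.11,.08,.018),(2,148,390,.11,.08,.018)]
fit(pn,[.5,0.03,.15])
```

```text
[0.5124 0.0035 0.3308] [0.3 0.1 0.6 0.2 2.  0.3 0.2 0.2 0.4 0.  0.  0.  0.9 0.9 0.5 1.2 0.  0.7
 2.1 0.3 1.3 0.5 0.6 0.9]
[ 0.6244 -0.2443 -0.4501] [0.  0.5 0.7 0.  0.6 1.5 0.9 0.1 1.1 0.2 1.2 0.5 0.3 0.5 0.5 1.4 0.2 0.4
 0.6 0.1 0.3 1.  0.2 0.4]
[0.4936 0.0277 0.1865] [0.3 0.4 0.5 1.  1.3 2.1 0.7 1.2 2.  0.9 0.  0.7 0.8 0.  2.5 0.8]
```

Emit:
send_rows --translation '[[0.8,-0.9,0],[0.8,-0.9,0],[0.8,-0.9,0],[0.8,-0.9,0],[0.8,-0.9,0]]' --rotation '[[0,0,0],[0,0,0],[0,0,0],[0,0,0],[0,0,0]]' --grip '[85,85,85,85,85]'

```text
time: 0.78
eef_pos: [0.2442, -0.4952, 0.2309]
tcp_rot: [0.993, 0.119, -0.0, -0.0]
contact_force: [1.1, 0.4, 0.3]
opening: 1.0
```

Emit:
send_rows --translation '[[0.8,-0.9,0],[0.8,-0.9,0],[0.8,-0.9,0],[0.8,-0.9,0],[0.8,-0.9,0]]' --rotation '[[0,0,0],[0,0,0],[0,0,0],[0,0,0],[0,0,0]]' --grip '[85,85,85,85,85]'

```text
time: 1.4
eef_pos: [0.329, -0.3358, 0.231]
tcp_rot: [0.993, 0.119, -0.0, -0.0]
contact_force: [-0.2, 0.3, 0.1]
opening: 0.999
```

Emit:
send_rows --translation '[[0.8,-0.9,0],[0.8,-0.9,0],[0.8,-0.9,0],[0.8,-0.9,0],[0.8,-0.9,0]]' --rotation '[[0,0,0],[0,0,0],[0,0,0],[0,0,0],[0,0,0]]' --grip '[85,85,85,85,85]'

```text
time: 2.02
eef_pos: [0.4137, -0.1763, 0.2311]
tcp_rot: [0.993, 0.119, -0.0, -0.0]
contact_force: [-0.0, 0.2, 0.2]
opening: 0.995
```

Emit:
send_rows --translation '[[0.7,-1,0],[0.7,-1,0],[0.7,-1,0],[0.7,-1,0.5],[0.7,-1,0.5]]' --rotation '[[0,0,0],[0,0,0],[0,0,0],[0,0,0],[0,0,-1]]' --grip '[85,85,85,85,85]'

```text
time: 2.65
eef_pos: [0.4805, -0.0059, 0.2011]
tcp_rot: [0.987, 0.163, 0.0, 0.0]
contact_force: [-0.2, 0.1, -0.7]
opening: 0.993
```

Emit:
send_rows --translation '[[0,0,0],[0,0,0]]' --rotation '[[0,0,0],[0,0,0]]' --grip '[85,85]'

```text
time: 2.9
eef_pos: [0.4801, -0.0073, 0.2014]
tcp_rot: [0.987, 0.162, -0.0, 0.0]
contact_force: [0.2, -0.8, -0.2]
opening: 0.995
```

Run:
```python
from h import *
s=ctrl.get_state();print(s["time"],s["eef_pos"],s["qpos"].round(2),R.from_quat(s["tcp_rot"]).as_matrix().round(3).tolist())
im,K,T=snap("wrist","w1.png")
for n,x,y,yaw,pts in(("s",.5124,.0035,.3308,[(.08,.03,.022),(.08,-.03,.022),(.02,.03,.022),(.02,.013,.05),(.02,-.013,.05),(-.1,.013,.05),(-.1,-.013,.05)]),("p",.4936,.0277,.1865,[(.11,.08,.018),(-.11,.08,.018),(.11,-.08,.018),(-.11,-.08,.018)])):
    for a,b,z in pts:
        q=proj(K,T,[x+a*np.cos(yaw)-b*np.sin(yaw),y+a*np.sin(yaw)+b*np.cos(yaw),z])[0];print(n,a,b,q.round(1))
        if abs(q).max()<900: cv2.circle(im,tuple(int(v) for v in q.round()),2,(0,255,0),-1)
cv2.imwrite("pics/w1m.png",cv2.resize(im,(784,588)))
```

```text
2.9 [ 0.48011325 -0.00731001  0.20138441] [-0.23 -0.13  2.07 -0.    1.2   1.02] [[0.948, 0.319, -0.0], [0.319, -0.948, -0.0], [-0.0, 0.0, -1.0]]
s 0.08 0.03 [249.5  72.7]
s 0.08 -0.03 [313.1  72.2]
s 0.02 0.03 [251.8 138. ]
s 0.02 0.013 [267.6 140.2]
s 0.02 -0.013 [296. 140.]
s -0.1 0.013 [270.1 259. ]
s -0.1 -0.013 [295.3 258.8]
p 0.11 0.08 [181.2  37.8]
p -0.11 0.08 [173.8 253. ]
p 0.11 -0.08 [350.9  63.9]
p -0.11 -0.08 [312.4 270. ]
```

View pics/w1m.png

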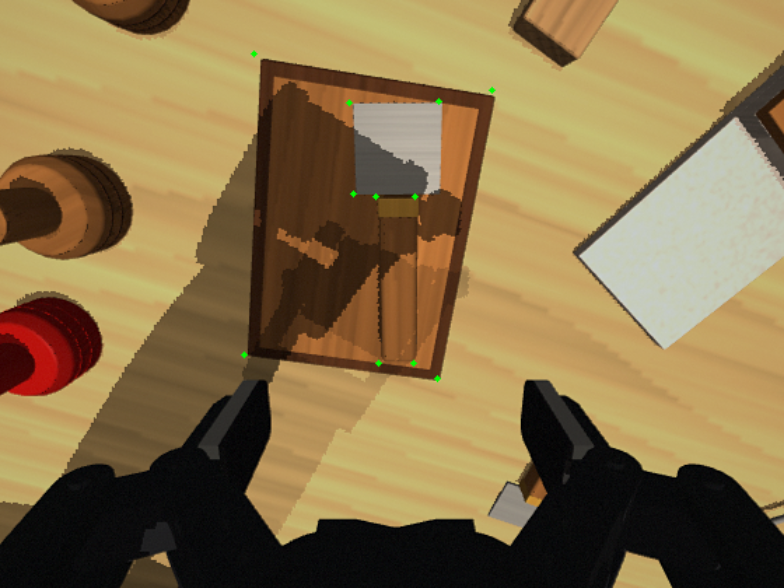

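Run:
```python
from h import *
im,K,T=load("w1.png")
s=1.4
f=lambda x,y,z:back(K,T,[(x+.5)/s-.5,(y+.5)/s-.5],z)[0]
yaw=.3247;Rt=np.array([[np.cos(yaw),np.sin(yaw)],[np.sin(yaw),-np.cos(yaw)]])
o=np.array([.4801,-.0073])
for p in[(397,361,.05),(398,198,.05),(354,104,.022),(441,103,.022),(441,193,.022)]: q=f(*p);print(p,q.round(4),"tool",(Rt@(q[:2]-o)).round(4))
h=np.array([.6244,-.2443]);a=-.4501
for sg,p in((1,(578,252)),(-1,(665,348))):
    e=h+[-.13*np.cos(a)-sg*.057*np.sin(a),-.13*np.sin(a)+sg*.057*np.cos(a)]
    print("holder",f(*p,.012).round(4),e.round(4))
for p in [(261,60),(494,97),(438,378),(248,355)]: print("panel",f(*p,.018).round(4))
```

```text
(397, 361, 0.05) [ 0.4193 -0.0293  0.05  ] tool [-0.0646  0.0014]
(398, 198, 0.05) [0.531  0.0076 0.05  ] tool [0.053  0.0021]
(354, 104, 0.022) [0.5781 0.0546 0.022 ] tool [ 0.1126 -0.0274]
(441, 103, 0.022) [ 0.5973 -0.0008  0.022 ] tool [0.1132 0.0312]
(441, 193, 0.022) [ 0.5419 -0.0214  0.022 ] tool [0.0541 0.0331]
holder [ 0.5335 -0.138   0.012 ] [ 0.5321 -0.1364]
holder [ 0.4833 -0.2416  0.012 ] [ 0.4825 -0.2391]
panel [0.5844 0.1213 0.018 ]
panel [ 0.6129 -0.0339  0.018 ]
panel [ 0.4007 -0.0716  0.018 ]
panel [0.3713 0.0823 0.018 ]
```

Emit:
send_rows --translation '[[0,0.06,1],[0,0,1],[0,0,1],[0,0,1],[0,0,1]]' --rotation '[[0,0,0],[0,0,0],[0,0,0],[0,0,0],[0,0,0]]' --grip '[85,85,85,70,60]' --squeeze 40

```text
time: 3.58
eef_pos: [0.4813, -0.0101, 0.0513]
tcp_rot: [0.987, 0.161, 0.001, 0.0]
contact_force: [0.7, -0.2, -0.2]
opening: 0.7
```

Emit:
send_rows --translation '[[0,0,0.6],[0,0,0.33],[0,0,0],[0,0,0],[0,0,0]]' --rotation '[[0,0,0],[0,0,0],[0,0,0],[0,0,0],[0,0,0]]' --grip '[60,60,20,20,20]'

```text
time: 4.2
eef_pos: [0.4818, -0.0091, 0.0246]
tcp_rot: [0.987, 0.162, 0.001, 0.001]
contact_force: [-0.4, -1.4, 2.1]
opening: 0.299
```

Emit:
send_rows --translation '[[0,0,0],[0,0,0],[0,0,0]]' --rotation '[[0,0,0],[0,0,0],[0,0,0]]' --grip '[20,20,20]'

```text
time: 4.58
eef_pos: [0.4818, -0.0091, 0.0246]
tcp_rot: [0.987, 0.162, 0.001, 0.001]
contact_force: [-0.7, -1.0, 5.8]
opening: 0.296
```

Emit:
send_rows --translation '[[0,0,-0.5],[0,0,-1],[0,0,-0.7],[0,0,0],[0,0,0]]' --rotation '[[0,0,0],[0,0,0],[0,0,0.9],[0,0,1],[0,0,1]]' --grip '[20,20,20,20,20]'

```text
time: 5.2
eef_pos: [0.4804, -0.0085, 0.0899]
tcp_rot: [0.999, 0.035, 0.0, -0.0]
contact_force: [0.6, -0.2, -1.4]
opening: 0.294
```

Emit:
send_rows --translation '[[0,0,0],[0,0,0],[0,0,0],[0,0,0],[0,0,0]]' --rotation '[[0,0,1],[0,0,1],[0,0,1],[0,0,1],[0,0,1]]' --grip '[20,20,20,20,20]'

```text
time: 5.82
eef_pos: [0.4801, -0.0084, 0.0894]
tcp_rot: [0.983, -0.183, -0.001, -0.0]
contact_force: [0.1, 0.2, -0.3]
opening: 0.295
```

Emit:
send_rows --translation '[[0,0,0],[0.6,0.9,0],[0.7,1,0],[0.7,1,0],[0.7,1,0]]' --rotation '[[0,0,1],[0,0,0],[0,0,0],[0,0,0],[0,0,0]]' --grip '[20,20,20,20,20]'

```text
time: 6.45
eef_pos: [0.5022, -0.15, 0.0895]
tcp_rot: [0.975, -0.224, -0.0, -0.0]
contact_force: [0.6, 0.5, -1.7]
opening: 0.298
```

Emit:
send_rows --translation '[[0.7,1,0],[0,0,0],[0,0,0]]' --rotation '[[0,0,0],[0,0,0],[0,0,0]]' --grip '[20,20,20]'

```text
time: 6.82
eef_pos: [0.5077, -0.1847, 0.0891]
tcp_rot: [0.975, -0.224, -0.001, -0.0]
contact_force: [-0.0, 0.3, -1.2]
opening: 0.3
```

Run:
```python
from h import *
s=ctrl.get_state();M=R.from_quat(s["tcp_rot"]).as_matrix();print(s["time"],s["eef_pos"],np.arctan2(M[1,0],M[0,0]),M[2])
im,K,T=snap("wrist","w2.png")
h=np.array([.625,-.245]);a=-.451
for X,Y,z in [(.01,.057,.04),(.01,-.057,.04),(.1,.057,.04),(.1,-.057,.04),(-.13,.057,.012),(-.13,-.057,.012)]:
    q=proj(K,T,[*(h+[X*np.cos(a)-Y*np.sin(a),X*np.sin(a)+Y*np.cos(a)]),z])[0];print(q.round(1))
    cv2.circle(im,tuple(int(v) for v in q.round()),1,(0,255,0),-1)
cv2.imwrite("pics/w2m.png",cv2.resize(im,(784,588)))
```

```text
6.825 [ 0.50773489 -0.18473736  0.08907762] -0.4518042119003775 [-1.70529903e-03 -5.95038332e-04 -9.99998369e-01]
[177.3 -15.6]
[397.  -16.1]
[ 155.3 -261.6]
[ 420.1 -262.2]
[209.2 221.1]
[362.9 220.8]
```

View pics/w2m.png

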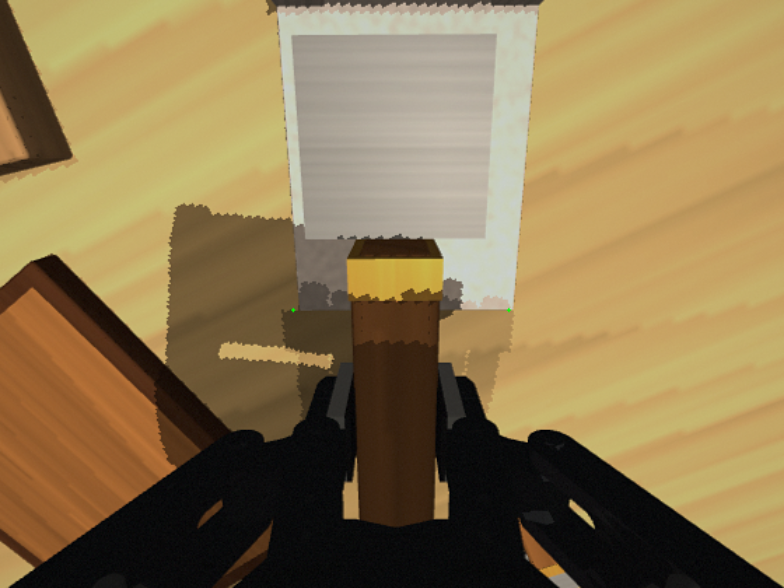

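Emit:
send_rows --translation '[[0,0.2,1],[0,0,0.9],[0,0,0.3],[0,0,0]]' --rotation '[[0,0,0],[0,0,0],[0,0,0],[0,0,0]]' --grip '[20,20,20,20]'

```text
time: 7.38
eef_pos: [0.5055, -0.19, 0.0231]
tcp_rot: [0.975, -0.223, -0.001, -0.0]
contact_force: [0.2, -0.3, -0.9]
opening: 0.295
```

Emit:
send_rows --translation '[[0.4,0,0],[0.4,0,0],[0.4,0,0],[0.4,0,0],[0,0,0]]' --rotation '[[0,0,0],[0,0,0],[0,0,0],[0,0,0],[0,0,0]]' --grip '[20,20,20,20,20]'

```text
time: 8.0
eef_pos: [0.5501, -0.2126, 0.0237]
tcp_rot: [0.975, -0.224, 0.0, 0.0]
contact_force: [0.1, 0.0, -0.8]
opening: 0.296
```

Run:
```python
from h import *
s=ctrl.get_state();M=R.from_quat(s["tcp_rot"]).as_matrix();print(s["time"],s["eef_pos"],np.arctan2(M[1,0],M[0,0]),s["contact_force"])
im,K,T=snap("wrist","w3.png")
a,K,T=snap("side","s3.png")
b=cv2.resize(a[140:240,215:340],(500,400),interpolation=cv2.INTER_CUBIC)
cv2.imwrite("pics/w3m.png",np.hstack([cv2.resize(im[:300],None,fx=.53,fy=.53)[:159].copy() if 0 else cv2.resize(im[0:400,140:430],(290,400)),b]))
```

```text
8.0 [ 0.55005183 -0.21260902  0.02367104] -0.4517032867024778 [ 0.07581209  0.04902007 -0.83127297]
```

View pics/w3m.png

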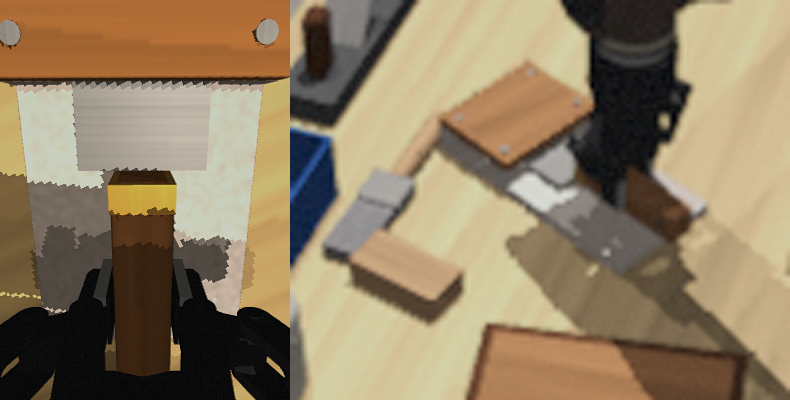

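Emit:
send_rows --translation '[[0.4,0,0],[0.4,0,0.05],[0.3,0,0.05],[0,0,0]]' --rotation '[[0,0,0],[0,0,0],[0,0,0],[0,0,0]]' --grip '[20,20,20,20]'

```text
time: 8.6
eef_pos: [0.5793, -0.2267, 0.0203]
tcp_rot: [0.975, -0.224, 0.0, 0.0]
contact_force: [-0.1, -0.1, -2.0]
opening: 0.3
```

Emit:
send_rows --translation '[[0.07,0,0],[0.07,0,0],[0,0,0]]' --rotation '[[0,0,0],[0,0,0],[0,0,0]]' --grip '[20,20,20]'

```text
time: 8.98
eef_pos: [0.5825, -0.2281, 0.0205]
tcp_rot: [0.975, -0.224, 0.0, 0.0]
contact_force: [-0.4, 0.1, -1.3]
opening: 0.299
```

Emit:
send_rows --translation '[[0.05,0,0],[0,0,0]]' --rotation '[[0,0,0],[0,0,0]]' --grip '[20,20]'

```text
time: 9.22
eef_pos: [0.5839, -0.2288, 0.0205]
tcp_rot: [0.975, -0.224, 0.0, 0.0]
contact_force: [-0.2, -0.5, -1.8]
opening: 0.296
```

Emit:
send_rows --translation '[[0.05,0,0],[0.05,0,0],[0,0,0]]' --rotation '[[0,0,0],[0,0,0],[0,0,0]]' --grip '[20,20,20]'

```text
time: 9.6
eef_pos: [0.5842, -0.2289, 0.0198]
tcp_rot: [0.975, -0.224, -0.003, -0.001]
contact_force: [-6.9, 2.6, 2.4]
opening: 0.295
```

Emit:
send_rows --translation '[[0.05,0,0],[0,0,0]]' --rotation '[[0,0,0],[0,0,0]]' --grip '[20,20]'

```text
time: 9.85
eef_pos: [0.5843, -0.2288, 0.0195]
tcp_rot: [0.975, -0.224, -0.005, -0.001]
contact_force: [-10.5, 3.3, 5.9]
opening: 0.298
```

Handle has met the block. Relieve, release, rise.

Emit:
send_rows --translation '[[-0.1,0,0],[0,0,0],[0,0,0],[0,0,0],[0,0,0]]' --rotation '[[0,0,0],[0,0,0],[0,0,0],[0,0,0],[0,0,0]]' --grip '[20,20,60,60,60]'

```text
time: 10.48
eef_pos: [0.586, -0.2299, 0.0211]
tcp_rot: [0.975, -0.224, 0.001, 0.0]
contact_force: [-0.2, -0.6, -0.8]
opening: 0.707
```

Emit:
send_rows --translation '[[0,0,0],[0,0,-0.5],[0,0,-1],[0,0,-1],[0,0,-1]]' --rotation '[[0,0,0],[0,0,0],[0,0,0],[0,0,0],[0,0,0]]' --grip '[60,60,60,60,60]'

```text
time: 11.1
eef_pos: [0.5854, -0.2296, 0.1277]
tcp_rot: [0.975, -0.224, 0.001, 0.0]
contact_force: [0.3, -0.1, -0.7]
opening: 0.705
```

Emit:
send_rows --translation '[[0,0,-1],[0,0,-1],[0,0,-1],[0,0,0],[0,0,0]]' --rotation '[[0,0,0],[0,0,0],[0,0,0],[0,0,0],[0,0,0]]' --grip '[60,60,60,60,60]'

```text
time: 11.72
eef_pos: [0.5847, -0.2292, 0.2148]
tcp_rot: [0.975, -0.224, -0.0, -0.0]
contact_force: [-0.2, 0.5, -0.3]
opening: 0.7
```

Run:
```python
from h import *
s=ctrl.get_state();M=R.from_quat(s["tcp_rot"]).as_matrix();print(s["time"],s["eef_pos"],np.arctan2(M[1,0],M[0,0]),M[2],s["qpos"].round(2),s["contact_force"])
im,K,T=snap("wrist","w4.png")
cv2.imwrite("pics/w4m.png",cv2.resize(im,(784,588)))
```

```text
11.725 [ 0.58471725 -0.22916492  0.2148368 ] -0.4516059318115406 [-8.31792149e-04 -7.50667169e-05 -9.99999651e-01] [-0.53  0.2   1.71  0.    1.23  1.49] [-0.15365181  0.4836372  -0.31683469]
```

View pics/w4m.png

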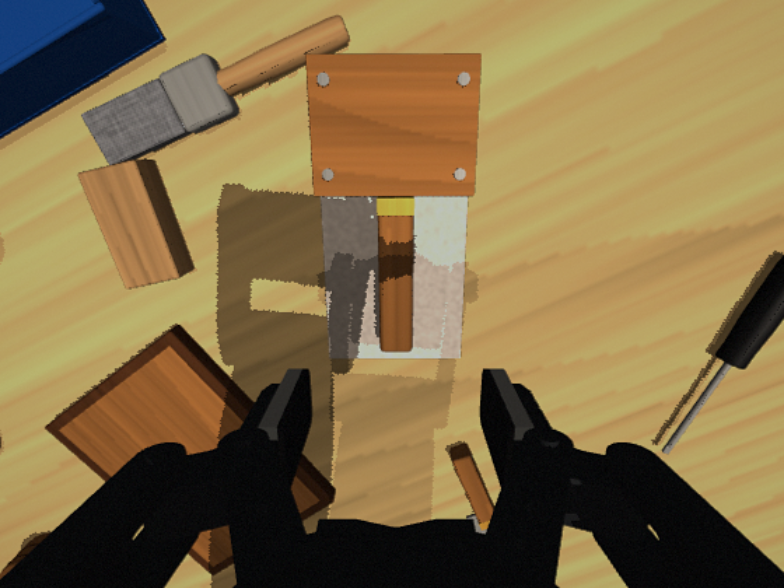

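Emit:
send_rows --translation '[[0,0,0],[0,0,0],[0,0,0],[0,0,0],[0,0,0]]' --rotation '[[0,0,-1],[0,0,-1],[0,0,-1],[0,0,-1],[0,0,-1]]' --grip '[60,60,60,60,60]'

```text
time: 12.4
eef_pos: [0.5843, -0.229, 0.2131]
tcp_rot: [1.0, -0.006, -0.002, -0.001]
contact_force: [-0.4, 0.2, -0.1]
opening: 0.701
```

Emit:
send_rows --translation '[[0,0,0],[-0.3,-1,0],[-0.3,-1,0],[-0.3,-1,0],[-0.3,-1,0]]' --rotation '[[0,0,-0.17],[0,0,0],[0,0,0],[0,0,0],[0,0,0]]' --grip '[60,60,60,60,60]'

```text
time: 13.02
eef_pos: [0.5484, -0.1083, 0.2144]
tcp_rot: [1.0, -0.001, -0.001, -0.0]
contact_force: [-0.0, 0.7, 0.5]
opening: 0.703
```

Emit:
send_rows --translation '[[-0.3,-1,0],[-0.3,-1,0],[-0.3,-1,0],[-0.3,-1,0],[-0.3,-1,0]]' --rotation '[[0,0,0],[0,0,0],[0,0,0],[0,0,0],[0,0,0]]' --grip '[60,60,60,60,60]'

```text
time: 13.65
eef_pos: [0.5034, 0.0416, 0.2145]
tcp_rot: [1.0, -0.001, -0.001, -0.0]
contact_force: [-0.2, 1.5, 0.4]
opening: 0.703
```

Emit:
send_rows --translation '[[-0.3,-1,0],[-0.3,-1,0],[-0.3,-1,0],[-0.3,-1,0],[-0.3,-1,0]]' --rotation '[[0,0,0],[0,0,0],[0,0,0],[0,0,0],[0,0,0]]' --grip '[60,60,60,60,60]'

```text
time: 14.28
eef_pos: [0.4585, 0.1915, 0.2146]
tcp_rot: [1.0, -0.001, -0.001, 0.0]
contact_force: [0.3, -0.2, 0.2]
opening: 0.702
```

Emit:
send_rows --translation '[[-0.3,-1,0],[0,0,0],[0,0,0]]' --rotation '[[0,0,0],[0,0,0],[0,0,0]]' --grip '[60,60,60]'

```text
time: 14.65
eef_pos: [0.4502, 0.2202, 0.2149]
tcp_rot: [1.0, -0.0, -0.0, 0.0]
contact_force: [-0.0, -0.1, -0.1]
opening: 0.702
```

Run:
```python
from h import *
s=ctrl.get_state();M=R.from_quat(s["tcp_rot"]).as_matrix();print(s["time"],s["eef_pos"],np.arctan2(M[1,0],M[0,0]),M[2].round(4),s["qpos"].round(2),s["contact_force"],s["joint_efforts"].round(2))
im,K,T=snap("wrist","w5.png")
for x,y in((.447,.2335),(.611,.2175)):
    for z in(.092,.046):
        q=proj(K,T,[x,y,z])[0];print(q.round(1))
        cv2.circle(im,tuple(int(v) for v in q.round()),2,(0,255,0),-1)
cv2.imwrite("pics/w5m.png",cv2.resize(im,(784,588)))
```

```text
14.65 [0.45020191 0.22019646 0.21488277] -0.0007302098049331528 [-8.e-04  7.e-04 -1.e+00] [ 0.25 -0.09  2.01 -0.    1.22  1.82] [-0.02460319 -0.14641515 -0.0738021 ] [ 4.700e-01 -2.514e+01 -2.860e+01  2.000e-02  1.000e-02  0.000e+00]
[266.8 209.1]
[268.8 195.9]
[285.   -7.2]
[284.5  12.1]
```

View pics/w5m.png

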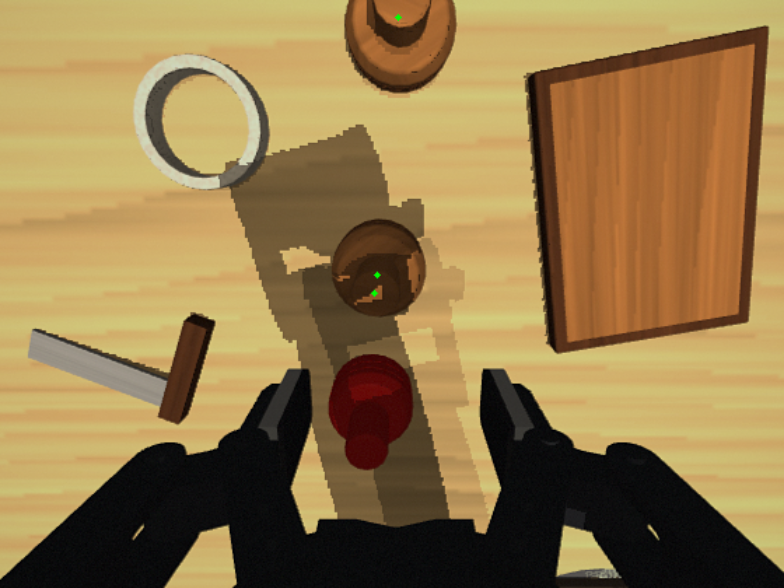

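Emit:
send_rows --translation '[[-0.1,-0.43,0.5],[0,0,1],[0,0,1],[0,0,1],[0,0,1]]' --rotation '[[0,0,0],[0,0,0],[0,0,0],[0,0,0],[0,0,0]]' --grip '[60,60,60,60,60]' --squeeze 70

```text
time: 15.32
eef_pos: [0.4468, 0.2334, 0.0784]
tcp_rot: [1.0, -0.001, -0.001, 0.0]
contact_force: [-0.2, 0.1, 0.8]
opening: 0.702
```

Emit:
send_rows --translation '[[0,0,0.6],[0,0,0.2],[0,0,0],[0,0,0],[0,0,0]]' --rotation '[[0,0,0],[0,0,0],[0,0,0],[0,0,0],[0,0,0]]' --grip '[60,60,60,25,25]'

```text
time: 15.95
eef_pos: [0.4483, 0.2337, 0.0578]
tcp_rot: [1.0, -0.0, 0.001, -0.0]
contact_force: [-0.7, -1.4, 3.0]
opening: 0.357
```

Emit:
send_rows --translation '[[0,0,0],[0,0,0],[0,0,0],[0,0,0]]' --rotation '[[0,0,0],[0,0,0],[0,0,0],[0,0,0]]' --grip '[25,25,25,25]'

```text
time: 16.45
eef_pos: [0.4483, 0.2337, 0.0578]
tcp_rot: [1.0, -0.0, 0.001, -0.0]
contact_force: [-0.8, -2.1, 5.7]
opening: 0.359
```

Emit:
send_rows --translation '[[0,0,-0.3],[0,0,-0.6],[0,0,-0.6],[0,0,0],[0,0,0]]' --rotation '[[0,0,0],[0,0,0],[0,0,0],[0,0,0],[0,0,0]]' --grip '[25,25,25,25,25]'

```text
time: 17.08
eef_pos: [0.4471, 0.2335, 0.1014]
tcp_rot: [1.0, -0.0, -0.0, 0.0]
contact_force: [0.0, -0.1, -3.5]
opening: 0.357
```

Emit:
send_rows --translation '[[0,0,0],[0,0,0],[0,0,0],[0,0,0]]' --rotation '[[0,0,0],[0,0,0],[0,0,0],[0,0,0]]' --grip '[25,25,25,25]'

```text
time: 17.58
eef_pos: [0.4473, 0.2335, 0.1013]
tcp_rot: [1.0, -0.0, -0.0, 0.0]
contact_force: [0.1, 0.2, -3.2]
opening: 0.357
```

Run:
```python
from h import *
f=[]
for i in range(4):
    eyes.read_camera("wrist"); s=ctrl.get_state(); f.append(s["contact_force"])
print(s["time"],s["eef_pos"],s["opening"],np.array(f).round(2).tolist(),s["joint_efforts"].round(2))
```

```text
17.775 [0.44735396 0.23352825 0.10142254] 0.35485494381299443 [[0.29, -0.28, -3.41], [0.24, -0.48, -3.43], [-0.45, -0.02, -3.08], [0.32, -0.01, -3.36]] [-0.000e+00 -2.927e+01 -2.671e+01  0.000e+00  1.000e-02  0.000e+00]
```

A weighs about 0.34 kg (3.3 N), which is the lighter one. Set it down gently.

Emit:
send_rows --translation '[[0,0,0.6],[0,0,0.5],[0,0,0.2],[0,0,0.1],[0,0,0]]' --rotation '[[0,0,0],[0,0,0],[0,0,0],[0,0,0],[0,0,0]]' --grip '[25,25,25,25,25]'

```text
time: 18.4
eef_pos: [0.4475, 0.2335, 0.0593]
tcp_rot: [1.0, -0.0, -0.0, 0.0]
contact_force: [0.0, 1.3, -4.3]
opening: 0.36
```

Emit:
send_rows --translation '[[0,0,0.05],[0,0,0]]' --rotation '[[0,0,0],[0,0,0]]' --grip '[25,25]'

```text
time: 18.65
eef_pos: [0.4476, 0.2336, 0.0582]
tcp_rot: [1.0, -0.0, 0.0, -0.0]
contact_force: [1.0, 0.5, -4.0]
opening: 0.353
```

Emit:
send_rows --translation '[[0,0,0.04],[0,0,0]]' --rotation '[[0,0,0],[0,0,0]]' --grip '[25,25]'

```text
time: 18.9
eef_pos: [0.4479, 0.2336, 0.0579]
tcp_rot: [1.0, -0.0, 0.0, -0.0]
contact_force: [-2.7, -2.2, 4.8]
opening: 0.355
```

Emit:
send_rows --translation '[[0,0,0.03],[0,0,0]]' --rotation '[[0,0,0],[0,0,0]]' --grip '[25,25]'

```text
time: 19.15
eef_pos: [0.448, 0.2336, 0.0579]
tcp_rot: [1.0, -0.0, 0.0, 0.0]
contact_force: [-5.6, -2.8, 10.3]
opening: 0.357
```

Emit:
send_rows --translation '[[0,0,-0.07],[0,0,0],[0,0,0],[0,0,0],[0,0,-0.4]]' --rotation '[[0,0,0],[0,0,0],[0,0,0],[0,0,0],[0,0,0]]' --grip '[25,60,60,60,60]'

```text
time: 19.77
eef_pos: [0.4465, 0.2333, 0.0694]
tcp_rot: [1.0, -0.0, -0.001, 0.0]
contact_force: [0.5, 0.6, 0.3]
opening: 0.703
```

Emit:
send_rows --translation '[[0,0,-0.8],[0,0,-1],[0,0,-1],[0.5,0,0],[1,0,0]]' --rotation '[[0,0,0],[0,0,0],[0,0,0],[0,0,0],[0,0,0]]' --grip '[60,60,60,60,60]'

```text
time: 20.4
eef_pos: [0.4927, 0.2336, 0.1541]
tcp_rot: [1.0, 0.0, 0.0, -0.0]
contact_force: [-0.2, 0.2, -0.3]
opening: 0.701
```

Emit:
send_rows --translation '[[1,0.2,0],[1,0.2,0],[1,0.15,0],[0,0,0],[0,0,0]]' --rotation '[[0,0,0],[0,0,0],[0,0,0],[0,0,0],[0,0,0]]' --grip '[60,60,60,60,60]'

```text
time: 21.02
eef_pos: [0.5816, 0.2168, 0.1527]
tcp_rot: [1.0, -0.0, -0.001, 0.0]
contact_force: [0.2, -0.2, 0.1]
opening: 0.703
```

Run:
```python
from h import *
s=ctrl.get_state();print(s["time"],s["eef_pos"],s["contact_force"])
im,K,T=snap("wrist","w6.png")
print(back(K,T,[[280,200]],.046))
for x,y in((.447,.2335),(.611,.217)):
    for z in(.092,.046):
        q=proj(K,T,[x,y,z])[0];print(q.round(1))
        cv2.circle(im,tuple(int(v) for v in q.round()),2,(0,255,0),-1)
sd,_,_=snap("side","s6.png")
cv2.imwrite("pics/w6m.png",np.hstack([im[:,100:500],cv2.resize(sd[200:340,200:333],(400,420))]))
```

```text
21.025 [0.58157442 0.21684852 0.15273219] [ 0.24467111 -0.22341389  0.14543751]
[[0.59101627 0.218376   0.046     ]]
[262.1 383.1]
[264.9 343.8]
[281.6 189.5]
[281.6 176. ]
```

View pics/w6m.png

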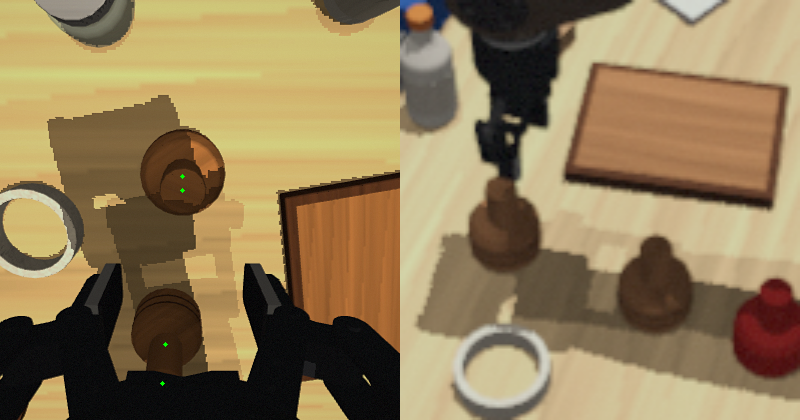

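Emit:
send_rows --translation '[[1,0,0],[0.05,0,0.5],[0,0,1],[0,0,1],[0,0,0.6]]' --rotation '[[0,0,0],[0,0,0],[0,0,0],[0,0,0],[0,0,0]]' --grip '[60,60,60,60,60]' --squeeze 80

```text
time: 21.75
eef_pos: [0.6112, 0.2169, 0.058]
tcp_rot: [1.0, 0.0, -0.002, 0.0]
contact_force: [0.1, 0.2, -0.7]
opening: 0.699
```

Emit:
send_rows --translation '[[0,0,0],[0,0,0],[0,0,0],[0,0,0],[0,0,0]]' --rotation '[[0,0,0],[0,0,0],[0,0,0],[0,0,0],[0,0,0]]' --grip '[60,25,25,25,25]'

```text
time: 22.38
eef_pos: [0.615, 0.2169, 0.063]
tcp_rot: [1.0, -0.0, 0.001, -0.0]
contact_force: [-2.0, -1.1, 5.4]
opening: 0.359
```

Emit:
send_rows --translation '[[0,0,0],[0,0,-0.2],[0,0,-0.4],[0,0,-0.4],[0,0,0]]' --rotation '[[0,0,0],[0,0,0],[0,0,0],[0,0,0],[0,0,0]]' --grip '[25,25,25,25,25]'

```text
time: 23.0
eef_pos: [0.6149, 0.2173, 0.0926]
tcp_rot: [1.0, -0.0, 0.002, -0.0]
contact_force: [0.2, -0.1, -6.6]
opening: 0.355
```

Emit:
send_rows --translation '[[0,0,0],[0,0,0],[0,0,0]]' --rotation '[[0,0,0],[0,0,0],[0,0,0]]' --grip '[25,25,25]'

```text
time: 23.38
eef_pos: [0.6135, 0.2168, 0.0904]
tcp_rot: [1.0, -0.0, -0.0, 0.0]
contact_force: [-0.5, -0.0, -6.0]
opening: 0.353
```

About 0.64 kg: this is the heavier one. Carry it over the panel.

Emit:
send_rows --translation '[[0,0,-0.4],[0,0,-0.8],[0,0,-0.7],[0,0,-0.35],[-0.3,0.5,0]]' --rotation '[[0,0,0],[0,0,0],[0,0,0],[0,0,0],[0,0,0]]' --grip '[25,25,25,25,25]'

```text
time: 24.0
eef_pos: [0.6056, 0.2022, 0.1602]
tcp_rot: [1.0, 0.0, 0.002, -0.0]
contact_force: [0.1, -1.4, -5.6]
opening: 0.35
```

Emit:
send_rows --translation '[[-0.5,0.8,0],[-0.5,0.8,0],[-0.5,0.8,0],[-0.5,0.8,0],[-0.5,0.8,0]]' --rotation '[[0,0,0],[0,0,0],[0,0,0],[0,0,0],[0,0,0]]' --grip '[25,25,25,25,25]'

```text
time: 24.62
eef_pos: [0.5275, 0.0805, 0.157]
tcp_rot: [1.0, -0.0, -0.002, 0.0]
contact_force: [1.3, 0.4, -4.8]
opening: 0.348
```

Emit:
send_rows --translation '[[-0.5,0.8,0],[-0.5,0.7,0],[-0.2,0.3,0],[0,0,0],[0,0,0]]' --rotation '[[0,0,0],[0,0,0],[0,0,0],[0,0,0],[0,0,0]]' --grip '[25,25,25,25,25]'

```text
time: 25.25
eef_pos: [0.494, 0.0284, 0.1584]
tcp_rot: [1.0, -0.0, 0.0, -0.0]
contact_force: [-0.0, 0.4, -6.2]
opening: 0.358
```

Emit:
send_rows --translation '[[0,0,0],[0,0,0],[0,0,0],[0,0,0]]' --rotation '[[0,0,0],[0,0,0],[0,0,0],[0,0,0]]' --grip '[25,25,25,25]'

```text
time: 25.75
eef_pos: [0.4938, 0.0281, 0.1584]
tcp_rot: [1.0, -0.0, -0.0, -0.0]
contact_force: [-0.3, -1.1, -5.8]
opening: 0.352
```

Run:
```python
from h import *
s=ctrl.get_state();print(s["time"],s["eef_pos"],s["contact_force"],abs(s["dq"]).max())
im,K,T=snap("scene","e1.png")
P=[s["eef_pos"][0],s["eef_pos"][1],s["eef_pos"][2]-.06]
print(proj(K,T,[P,[.4925,.0265,.018]]))
sd,K2,T2=snap("side","e2.png")
cv2.imwrite("pics/em.png",np.hstack([cv2.resize(im[140:300,180:390],(400,305)),cv2.resize(sd[150:330,200:400],(339,305))]))
```

```text
25.75 [0.49379124 0.0281293  0.15840077] [-0.27751183 -1.08970895 -5.7663498 ] 0.0028196964016484936
[[293.7369573  190.46376118]
 [292.95097304 210.38958964]]
```

View pics/em.png

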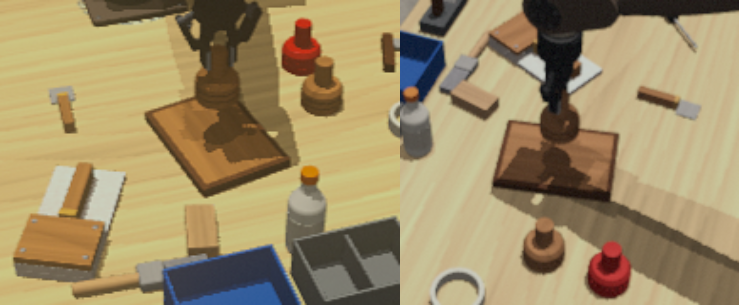

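The picture shows the heavy weight upright in the gripper above the panel's middle. The light one stands on the bench at (322,90) in the composite's left half, and the scraper is in its slot. Handing in.

```bash
python3 -c "
from h import *
print(ticket.sign_off())"
```

```text
the job is handed in; nothing more can be done
None
```

The job is handed in, after about 26 s of the 72 s allowed. No verdict was reported.

- **Scraper:** I slid it blade first into the holder's slot until the handle met the block at about 11 N, then backed off and released it. The wrist picture afterwards shows it seated and centred in the slot.
- **Lighter weight:** The weight near (0.447, 0.234) read about 3.3 N, or 0.34 kg. I lowered it until the bench pushed back, with the upward force reaching about 10 N, and let go. The later pictures show it upright.
- **Heavier weight:** The weight near (0.613, 0.217) read about 6 N, or 0.6 kg. At the last check it was held still and upright at (0.494, 0.028), within about 2 mm of over the panel's middle. I estimate its underside at about 8 cm above the panel.
- **Disagreements:** The fixed and wrist cameras differed by 2–3 mm on the holder's sideways position, so I corrected that before inserting. When I gripped the heavier weight, the tool rode up about 5 mm, so its height is good to about 3 mm. The bystanders look undisturbed in the last pictures, but I did not measure them.

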